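# Push the filter turret round to the specimen's colour

### The job

One coloured specimen puck stands in the yellow ring on the white tray. By pushing its protruding tabs with the fingertips, gently step the filter turret round until the filter of that same colour stands centred at the white index arrow on the lamp house. Lift or carry nothing, keep off the filter disc itself, and leave the specimens and everything else where they stand.

Things in the scene. Friction and masses are not known exactly. Their poses are not given: they have to be found in the camera images.
- selector: Grey fixed filter selector: round base 156 mm across, 28 mm high, turret on top. Origin on the desk under the turret's upright axis. Its x axis points to the lamp house (grey block with black fins, 48 mm wide, 120 to 184 mm out along x, 51 mm high, on a low foot 40 mm wide, 12 mm high); the white arrow on its black top plate points back to the axis. Yaw varies.
- turret (a joint): Turret angle about its upright axis (rad, counter-clockwise from above positive), not wrapped; turns freely without stops, more than a full turn either way. At 0 the clear filter is at the arrow; filters are 1.047 rad (60 degrees) apart. It turns with a steady drag (about 1 to 2 N at a tab), has no click stops and stays where it is left.
- tab_clear (a point): Middle of the clear filter's tab, 94 mm from the turret axis, 48 mm above the desk; turns with the turret. There are six like tabs, 60 degrees apart, one straight outside each filter: radial upright aluminium fins 8 mm thick, 76 to 112 mm from the axis, 35 to 61 mm above the desk. Between them it is free down to the desk outside radius 78 mm, but for the lamp house's foot.
- filter_plate: The dark round filter disc, 132 mm across, turning with the turret; not to be touched. Top 42 mm above the desk, filter rims 44 mm, centre nut 51 mm. Origin on the axis at desk height; x axis points to the clear filter. Six filters, 60 degrees apart; counter-clockwise from above: clear, amber, red, smoke (dark grey), green, blue.
- hub (a point): Point on the turret's upright axis, 46 mm above the desk.
- beam (a point): Fixed point over the lamp beam, at the arrow: 45 mm from the axis toward the lamp house, 46 mm above the desk. The chosen filter's centre belongs here.
- ring (a point): Centre of the yellow ring (42 mm across) on the tray top, 8 mm above the desk.
- tray: White fixed tray 60 x 175 x 8 mm; origin under its centre. Three specimen places along its y axis, at +55 mm (the yellow ring), 0 and -55 mm (plain grey discs). Behind the tray stands the tall fixed hardness tester: from x = 0.56 m on, between y = 0.18 and 0.58 m, it overhangs from about 0.36 m above the desk; keep the arm clear of it.
- filter_red (a point): Centre of the red filter (31 mm across, steel rim 37 mm), 45 mm from the turret axis, 46 mm above the desk; turns with the turret.
- filter_green (a point): Centre of the green filter (31 mm across, steel rim 37 mm), 45 mm from the turret axis, 46 mm above the desk; turns with the turret.
- filter_blue (a point): Centre of the blue filter (31 mm across, steel rim 37 mm), 45 mm from the turret axis, 46 mm above the desk; turns with the turret.
- specimen_red: Loose red specimen puck, 25 mm across, 14 mm high, origin under its centre; stands on one of the three tray places (which one varies).
- specimen_green: Loose green specimen puck, 30 mm across, 19 mm high, origin under its centre; stands on one of the three tray places (which one varies).
- specimen_blue: Loose blue specimen puck, 30 mm across, 17 mm high, origin under its centre; stands on one of the three tray places (which one varies).
- eraser: Loose blue and white eraser, 21 x 54 x 13 mm, origin under its centre: bystander.
- hex_block: Loose pale six-sided test block, 45 x 51 x 12 mm, origin under its centre: bystander.
- objective_40: Loose light grey microscope objective, 28 mm across, 46 mm high, origin under its centre: bystander.
- pen: Loose dark blue pen, 133 mm long, 10 mm thick, origin under its centre: bystander.

How it is judged:
By the outcome, as a careful person would: the job done as asked, in the order asked, and still so for the second after the job is handed in, with the robot touching nothing.
It also fails if it takes over 64 s, if anything falls off the work surface, if the arm or the gripper's body presses on something with over 40 N, if the wrist force passes 120 N, or if a joint passes its speed limit or range.

### The arm

A 6-joint arm with a two-finger parallel gripper is mounted at the origin on a cart in front of the work surface, level with it; the furniture and walls round the work are solid. World frame = base frame: x ahead of the robot, y to its left, z up, the work surface at z = 0. Lengths are in m, angles in rad, forces in N, time in s.
With the tool pointing down it reaches from about 0.35 to 1 m from the base axis. Payload 7.1 kg.
Tool frame: the origin (TCP) lies between the finger pads; the fingertips stand 22 mm ahead of it and the grasp point (between the pads) lies 3 mm ahead of it; z points along the fingers, y is the line along which they close (so a half turn about z gives the same grasp; the last joint's range is limited). The gripper opens to 85 mm and grips with 20 to 120 N. Pads are 22 mm wide; open, the fingers measure 114 mm over their backs; the gripper's body (76 mm by 85 mm) begins 54 mm behind the grasp point. The pads swing forward as they close: fully open they stand 13 mm farther back than shut.
Start: joints at [1.095, 0.423, 1.63, -0, 1.089, -0.019], TCP at [0.276, 0.561, 0.253] pointing down, gripper open.
Joint ranges: [-3, 3], [-0.9, 2.11], [0.09, 2.58], [-1.31, 4.45], [0.11, 2.69], [-2.54, 2.54]. Speed limits (rad/s): [2.39, 2.39, 3.01, 3.14, 3.14, 3.14].

### API

Orientations are given as a rotation vector (axis times angle).
In Python, from rig import manip gives the robot as it stands. The module is installed in compiled form; this text tells all that it offers. Calls block until the motion is done:
- manip.move_to(position, orientation): joint-space move of the TCP to a pose.
- manip.servo_line(position, orientation=None, rate=0.15): straight line of the TCP; orientation=None keeps the orientation; rate is the mean speed in m/s.
- manip.set_joints(angles): joint-space move.
- manip.command_gripper(opening, f_grip=None): finger opening in m; f_grip is the grip in N (None keeps the last); returns when the fingers have stopped.
- manip.hold(seconds).
- manip.solve_ik(position, orientation): joint angles nearest the present ones, or None.
- manip.camera(name): name is "scene" or "top" or "wrist"; returns a dict with "image" (384x512x3 uint8, red, green, blue), "fx", "fy", "cx", "cy" (pixels), "k1" (the pictures are not rectified: a ray, as slopes to the right and down, at radius r is drawn at 1 + k1 r^2 times it, then the intrinsics apply), "cam_to_world" (4x4, takes a point from camera to world coordinates); the wrist camera has in their place "mount" (4x4, takes a point from camera to tool coordinates, whose origin is the TCP and whose axes are the flange's). Camera axes: x right, y down, z forward; pixel columns grow to the right and rows downward; lengths in m; the calibration is good to about 2 mm. A picture is of the moment at which its call begins: read the wrist's pose just before it. There is no depth.
A pose or a line that the arm cannot do raises manip.IKError and nothing moves.
- manip.sign_off(): hands the job in; it is judged then, once.
Readings, each from a call of its own:
- manip.get_time(): time.
- manip.get_joint_positions(): joint angles.
- manip.get_joint_vel(): joint speeds.
- manip.get_tau(): joint torques, N m.
- manip.get_position(): TCP position.
- manip.get_ee_rot(): TCP orientation.
- manip.get_contact_force(): force on the tool from outside, world axes, zero at the start.
- manip.get_torque(): the same for the moment, N m.
- manip.get_width(): finger opening in m.
- manip.get_grip_force(): force on a finger pad.
Only numpy, scipy, OpenCV 4.12 (cv2) and the standard library are available. Lean on these libraries where they do the work, as an engineer would, in place of code of your own. Each camera call takes 0.05 s, during which the arm holds its last target. There are 200 camera calls.

## Working session

There is one attempt and no reset: what is moved stays moved. The work goes in short steps, each a Python script; the robot and the scene stay as the last script left them, time stands still between calls to the robot, and variables do not carry over. Pictures are saved under pics/ and viewed, at most 10 in all, crops included, and the job is handed in when it is done.

```bash
mkdir -p pics; cat > h.py <<'E'
import numpy as np, cv2
from rig import manip
from scipy.spatial.transform import Rotation as R
def cam(name):
    if name=="wrist":
        p=np.array(manip.get_position()); r=R.from_rotvec(manip.get_ee_rot()).as_matrix()
    c=manip.camera(name); c=dict(c)
    if name=="wrist":
        T=np.eye(4);T[:3,:3]=r;T[:3,3]=p; c["cam_to_world"]=T@np.array(c["mount"])
    return c
def ray(c,u,v,z):
    K=np.array([[c["fx"],0,c["cx"]],[0,c["fy"],c["cy"]],[0,0,1.]])
    q=cv2.undistortPoints(np.array([[[u,v]]],float),K,np.array([c["k1"],0,0,0.]))[0,0]
    T=np.array(c["cam_to_world"]); d=T[:3,:3]@[q[0],q[1],1]; o=T[:3,3]
    return o+d*(z-o[2])/d[2]
def proj(c,P):
    T=np.linalg.inv(np.array(c["cam_to_world"])); p=T[:3,:3]@np.array(P)+T[:3,3]
    s=p[:2]/p[2]; s=s*(1+c["k1"]*(s@s)); return np.array([c["fx"]*s[0]+c["cx"],c["fy"]*s[1]+c["cy"]])
def save(c,n,k=1.5):
    im=cv2.cvtColor(np.array(c["image"]),cv2.COLOR_RGB2BGR); cv2.imwrite(n,cv2.resize(im,None,fx=k,fy=k,interpolation=cv2.INTER_CUBIC))
E
python3 - <<'E'
from h import *
for n in("top","scene"):
    c=cam(n); save(c,f"pics/{n}0.png"); print(n,c["fx"],c["k1"],np.round(c["cam_to_world"],3).tolist())
print(manip.get_time(),manip.get_ee_rot())
E
```

```text
top 392.40426227236054 -0.05448314684285036 [[0.027, -0.998, 0.053, 0.433], [-1.0, -0.026, 0.006, 0.036], [-0.004, -0.053, -0.999, 1.605], [0.0, 0.0, 0.0, 1.0]]
scene 452.3153848384801 0.0460376902522651 [[0.407, 0.778, -0.479, 1.172], [0.914, -0.35, 0.207, -0.222], [-0.006, -0.522, -0.853, 1.235], [0.0, 0.0, 0.0, 1.0]]
0.1 [-7.11246308e-01 -3.05968953e+00  2.19495649e-03]
```

View pics/top0.png

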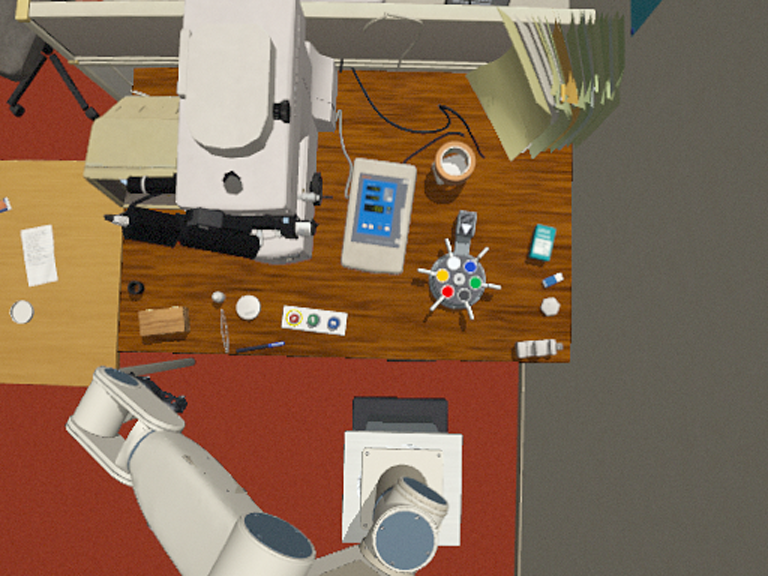

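View pics/scene0.png

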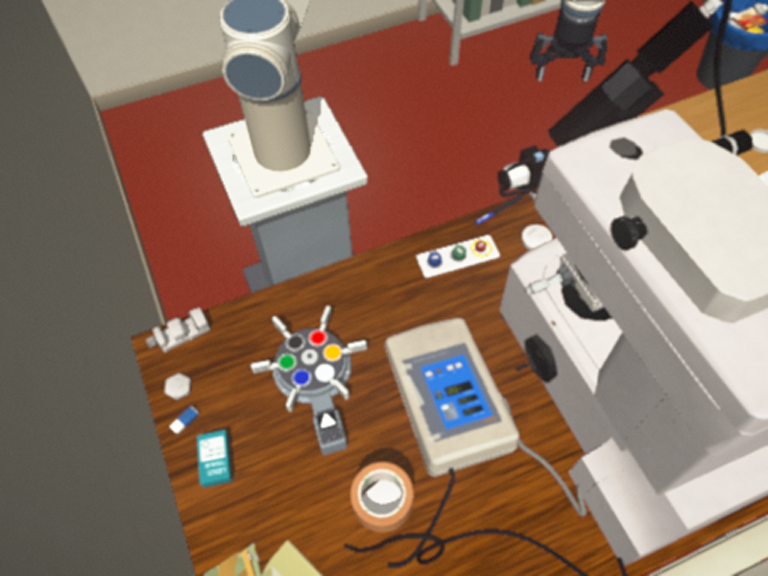

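The top view shows the red puck in the yellow ring (294,318), so red is the target. The turret is at about (459,279), with red at (447,292), clear at (453,263) and the lamp arrow at (467,227). Next I'll measure these positions.

```bash
cat >> h.py <<'E'
RNG=dict(amber=((18,140,120),(34,255,255)),green=((40,120,60),(80,255,255)),blue=((108,120,80),(128,255,255)),red=((0,150,120),(8,255,255)))
ORD=["clear","amber","red","smoke","green","blue"]
def filters(c,near,rad):
    hsv=cv2.cvtColor(np.array(c["image"]),cv2.COLOR_RGB2HSV); out={}
    yy,xx=np.mgrid[:384,:512]; ok=np.hypot(xx-near[0],yy-near[1])<rad
    for n,(lo,hi) in RNG.items():
        m=cv2.inRange(hsv,lo,hi)
        if n=="red": m|=cv2.inRange(hsv,(172,150,120),(180,255,255))
        m[~ok]=0
        k,l,s,ce=cv2.connectedComponentsWithStats(m)
        if k>1:
            i=1+np.argmax(s[1:,4]); out[n]=(ray(c,*ce[i],0.0445),int(s[i,4]))
    return out
def pose(f):
    # rigid fit: filter k at hub + 45mm*(cos,sin)(th+60k)
    from scipy.optimize import least_squares
    ns=list(f); P=np.array([f[n][0][:2] for n in ns]); k=np.array([ORD.index(n) for n in ns])*np.pi/3
    fun=lambda x:(P-x[:2]-.045*np.c_[np.cos(x[2]+k),np.sin(x[2]+k)]).ravel()
    best=min((least_squares(fun,[*P.mean(0),a]) for a in (0,2,4)),key=lambda r:r.cost)
    return best.x, np.sqrt(np.mean(best.fun**2))
E
python3 - <<'E'
from h import *
for n,p,r in(("top",(306,186),24),("scene",(207,238),33)):
    c=cam(n); f=filters(c,p,r); print(n,{k:(np.round(v[0][:2],4),v[1]) for k,v in f.items()},pose(f))
    a=(311,152) if n=="top" else (218,281); print("arrow",ray(c,*a,.052))
    # white-ish arrow blob
    im=np.array(c["image"]).astype(int); m=((im.min(2)>170)).astype(np.uint8); yy,xx=np.mgrid[:384,:512]; m[np.hypot(xx-a[0],yy-a[1])>10]=0
    k,l,s,ce=cv2.connectedComponentsWithStats(m)
    for i in range(1,k): print(s[i,4],ce[i],ray(c,*ce[i],.052))
E
```

```text
top {'amber': (array([ 0.5785, -0.0944]), 41), 'green': (array([ 0.5612, -0.1826]), 38), 'blue': (array([ 0.6039, -0.1678]), 36), 'red': (array([ 0.5356, -0.109 ]), 37)} (array([ 0.56979783, -0.13843936,  6.61644064]), np.float64(0.00013898490048818216))
arrow [ 0.70446595 -0.15672798  0.052     ]
27 [310.22222222 151.33333333] [ 0.70706606 -0.15357066  0.052     ]
scene {'amber': (array([ 0.5755, -0.0922]), 74), 'green': (array([ 0.5585, -0.1813]), 58), 'blue': (array([ 0.6012, -0.1667]), 70), 'red': (array([ 0.5336, -0.1074]), 58)} (array([ 0.56721462, -0.13686876,  6.61427599]), np.float64(0.0002978459566085777))
arrow [ 0.70888972 -0.15373245  0.052     ]
60 [217.86666667 280.45      ] [ 0.70725809 -0.15349584  0.052     ]
```

```bash
cat >> h.py <<'E'
def down(yaw):  # tool z down, tool x at world yaw
    c,s=np.cos(yaw),np.sin(yaw); return R.from_matrix(np.array([[c,s,0],[s,-c,0],[0,0,-1.]])).as_rotvec()
HUB=np.array([.5685,-.1377])
E
python3 - <<'E'
from h import *
c=manip.camera("wrist"); print(np.round(c["mount"],3).tolist(), c["fx"])
m=R.from_rotvec(manip.get_ee_rot()).as_matrix(); print(m.round(2).tolist())
for k in (0,90,180,270):
    print(k,end=" ")
    for phi in range(-85,-240,-30):
        a=np.radians(phi); p=HUB+.097*np.array([np.cos(a),np.sin(a)])
        q=manip.solve_ik([*p,.052],down(a+np.radians(k))); print(None if q is None else np.round(q[[0,5]] if hasattr(q,'shape') else [q[0],q[5]],2),end=" ")
    print()
manip.command_gripper(0.0)
yaw=np.arctan2(m[1,0],m[0,0]); manip.servo_line([.38,.1,.27],rate=.3,orientation=None)
print(manip.get_time())
manip.move_to([HUB[0]-.05,HUB[1],.30],down(np.pi))
c=cam("wrist"); save(c,"pics/w0.png"); print(manip.get_time(),manip.get_joint_positions(),proj(c,[*HUB,.045]),c["cam_to_world"].round(3).tolist())
E
```

```text
[[-0.0, -0.955, -0.298, 0.076], [1.0, -0.0, -0.001, -0.0], [0.001, -0.298, 0.955, -0.121], [0.0, 0.0, 0.0, 1.0]] 265.6133745125677
[[-0.9, 0.44, -0.0], [0.44, 0.9, -0.0], [0.0, -0.0, -1.0]]
0 None None None [-0.32 -1.98] [-0.22 -1.36] [-0.14 -0.75] 
90 [-0.4   1.08] [-0.42  1.58] [-0.4   2.13] None None [-0.14 -2.32] 
180 [-0.4  -0.49] [-0.42  0.01] [-0.4   0.56] [-0.32  1.16] [-0.22  1.78] [-0.14  2.39] 
270 [-0.4  -2.06] [-0.42 -1.56] [-0.4  -1.01] [-0.32 -0.41] [-0.22  0.21] [-0.14  0.82] 
2.7417
3.8667 [-2.79690722e-01  2.38580282e-01  1.78256215e+00  3.08549022e-04
  1.12135621e+00 -1.85154252e+00] [256.24724606 199.90068943] [[0.0, 0.955, 0.297, 0.442], [1.0, -0.001, 0.0, -0.137], [0.001, 0.297, -0.955, 0.42], [0.0, 0.0, 0.0, 1.0]]
```

View pics/w0.png

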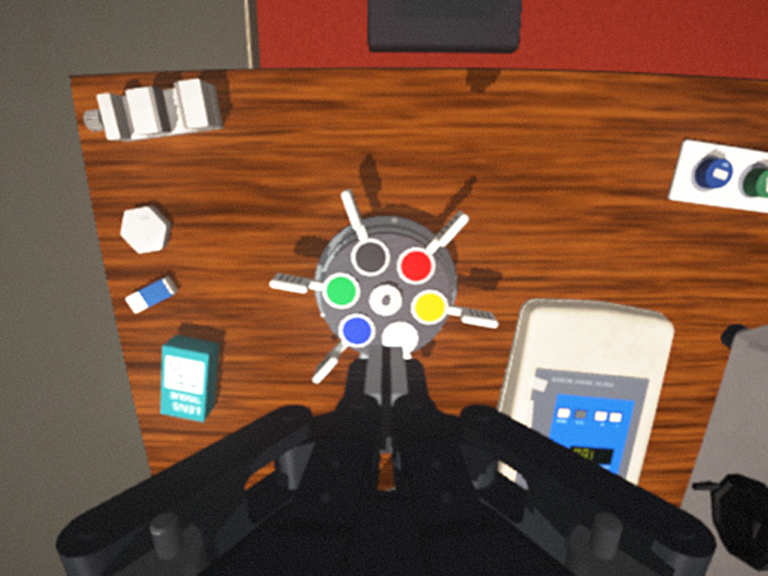

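The wrist view from the far side shows the disc with hub (386,299), red (416,265), green (340,290), amber (430,306) and blue (356,330); the gripper hides the arrow. I'll look from beyond the lamp so the disc and arrow appear together.

```bash
cat >> h.py <<'E'
def wpose():
    c=cam("wrist"); f=filters(c,proj(c,[*HUB,.045]),50 if False else 45); return c,f,pose(f)
E
python3 - <<'E'
from h import *
c,f,p=wpose(); print(p,{k:v[1] for k,v in f.items()})
manip.move_to([.76,-.14,.32],down(np.pi))
c,f,p=wpose(); print(p,{k:v[1] for k,v in f.items()}); save(c,"pics/w1.png"); print(manip.get_time(),proj(c,[.707,-.1535,.052]))
E
```

```text
(array([ 0.56728602, -0.13693112,  6.61378268]), np.float64(4.913786960689786e-05)) {'amber': 268, 'green': 272, 'blue': 243, 'red': 287}
(array([ 0.57032847, -0.13816488,  0.27760368]), np.float64(0.0029545926055577786)) {'amber': 237, 'green': 421, 'blue': 386, 'red': 83}
4.925 [247.27228848 129.02544741]
```

View pics/w1.png

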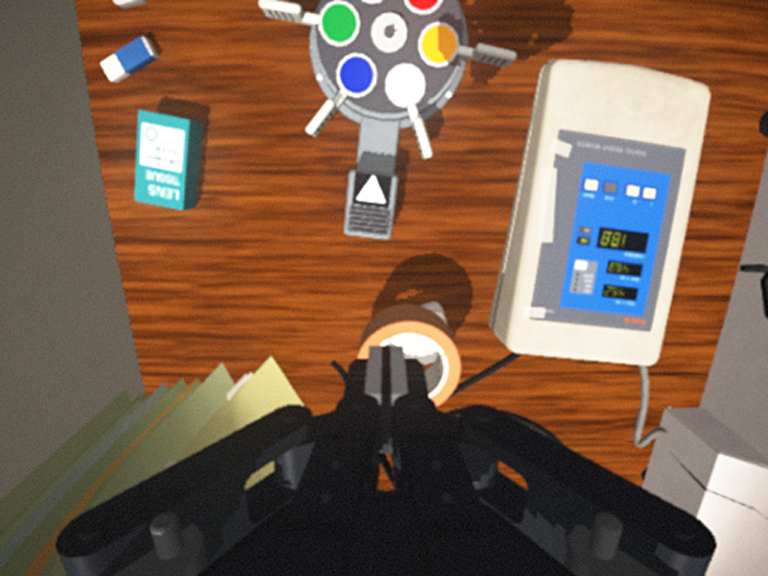

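This view shows the arrow at (373,190) and the hub nut at (390,32), but red is cut off at the top edge. I'll shift 45 mm for a full view, then start the first push.

```bash
cat >> h.py <<'E'
def arrow(c):
    q=proj(c,[.707,-.1535,.052]); im=np.array(c["image"]).astype(int); m=(im.min(2)>170).astype(np.uint8); yy,xx=np.mgrid[:384,:512]; m[np.hypot(xx-q[0],yy-q[1])>20]=0
    k,l,s,ce=cv2.connectedComponentsWithStats(m); i=1+np.argmax(s[1:,4]); return ray(c,*ce[i],.0525)[:2],s[i,4]
def pt(phi,r=.097): return HUB+r*np.array([np.cos(phi),np.sin(phi)])
Z=.060
def push(a0,a1):   # fingertip centre angle a0 -> a1 (world, rad), tool x pointing inward
    manip.move_to([*pt(a0),.16],down(a0+np.pi)); manip.servo_line([*pt(a0),Z],rate=.1)
    print("down",np.round(manip.get_contact_force(),1)); fm=0
    n=max(1,int(np.ceil(abs(a1-a0)/np.radians(8))))
    for a in np.linspace(a0,a1,n+1)[1:]:
        manip.servo_line([*pt(a),Z],down(a+np.pi),rate=.05); fm=max(fm,np.linalg.norm(manip.get_contact_force()))
    print("end",np.round(manip.get_contact_force(),1),"max",round(fm,1))
def leave(a1):
    b=a1+np.radians(8)
    manip.servo_line([*pt(b),Z],down(b+np.pi),rate=.05); manip.servo_line([*pt(b),.16],rate=.15)
def look():
    manip.move_to([.705,-.14,.32],down(np.pi)); manip.hold(.2)
    c,f,p=wpose(); x,e=p; a,n=arrow(c); A=np.arctan2(*(a-x[:2])[::-1]); th=np.remainder(x[2]-A+np.pi,2*np.pi)-np.pi
    need=np.remainder(-th-2*np.pi/3+np.pi,2*np.pi)-np.pi
    print("hub",x[:2].round(4),"err",round(e,5),{k:v[1] for k,v in f.items()},"arrow",a.round(4),n,"A",round(np.degrees(A),2),"th world",round(np.degrees(x[2])%360,2),"need deg",round(np.degrees(need),2),"t",manip.get_time()); return c
E
python3 - <<'E'
from h import *
look()
d=np.radians
manip.move_to([.52,-.25,.25],down(d(-85)+np.pi))
push(d(-78),d(-160)); leave(d(-160))
c=look(); save(c,"pics/w2.png")
E
```

```text
hub [ 0.5676 -0.137 ] err 0.00025 {'amber': 368, 'green': 376, 'blue': 349, 'red': 376} arrow [ 0.7047 -0.1535] 200 A -6.85 th world 18.97 need deg -145.82 t 5.5083
down [ 1.  -1.5 -0.5]
end [ 0.9 -0.8 -0.8] max 1.4
hub [ 0.5678 -0.1368] err 0.00044 {'amber': 333, 'green': 359, 'blue': 384, 'red': 358} arrow [ 0.7047 -0.1533] 200 A -6.88 th world 309.25 need deg -76.13 t 16.325
```

View pics/w2.png

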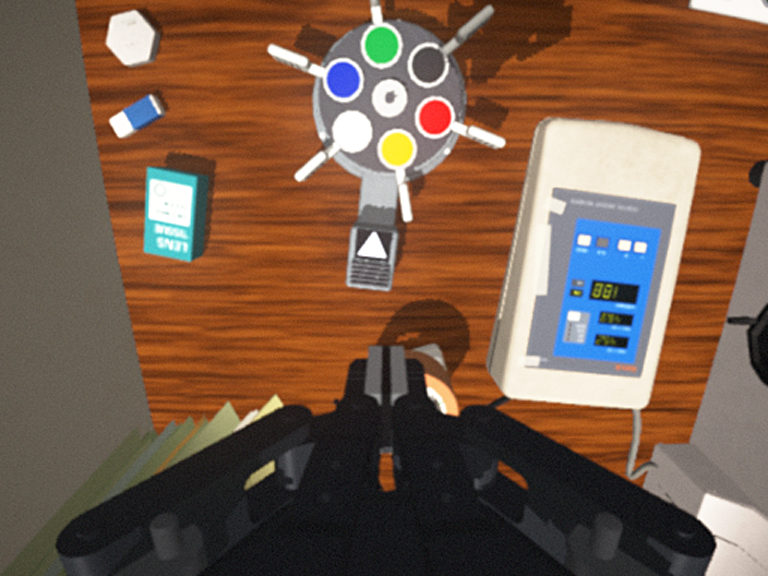

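Turret moved 69.7° and nothing was disturbed: red is now at (435,117), the arrow at (374,245), and 76.1° remains. I'll push the blue filter's tab next.

```bash
python3 - <<'E'
from h import *
d=np.radians
manip.move_to([.52,-.25,.25],down(d(-85)+np.pi))
push(d(-81),d(-176.0)); leave(d(-176.0))
c=look(); save(c,"pics/w3.png"); c=look()
E
```

```text
down [ 0.2  0.4 -0.1]
end [-0.1 -0.5  0.5] max 1.1
hub [ 0.5678 -0.1369] err 0.00047 {'amber': 353, 'green': 386, 'blue': 363, 'red': 331} arrow [ 0.7046 -0.1535] 198 A -6.89 th world 233.18 need deg -0.07 t 27.9833
hub [ 0.5678 -0.1369] err 0.00045 {'amber': 355, 'green': 387, 'blue': 365, 'red': 332} arrow [ 0.7046 -0.1534] 196 A -6.86 th world 233.18 need deg -0.04 t 28.4833
```

View pics/w3.png

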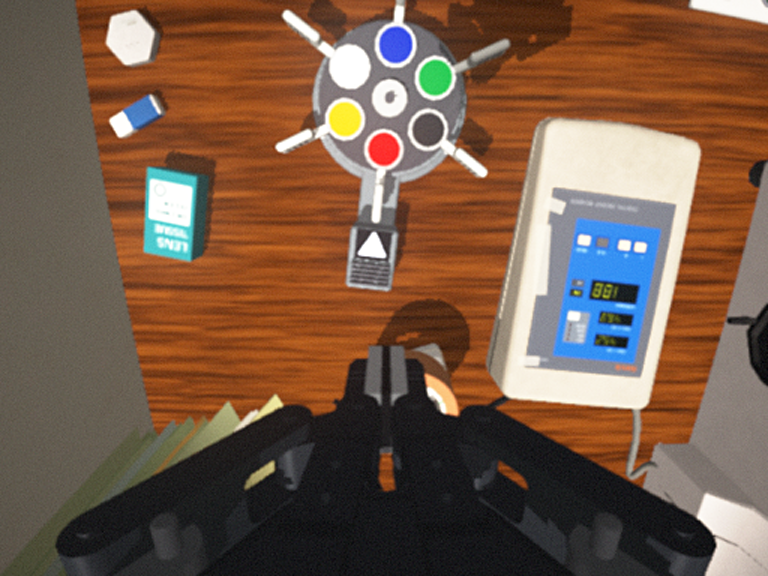

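The red filter (384,149) and its tab now line up with the hub (389,97) and the arrow (374,245), and the bystanders in view haven't moved.

```bash
python3 -c "
from rig import manip
print(manip.sign_off())"
```

```text
the job is handed in; nothing more can be done
None
```

The red filter, matching the red puck in the yellow ring, now stands at the index arrow to within about 0.1° by the wrist camera; I moved it with two gentle tab pushes (about 1 N) and handed the job in at about 28 s.

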